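# Open the child-proofed spice cupboard

### The arm

A 7-joint arm with a two-finger parallel gripper is mounted at the origin on the work surface. World frame = base frame: x ahead of the robot, y to its left, z up, the work surface at z = 0. Lengths are in m, angles in rad, forces in N, time in s.
With the tool pointing down it reaches from about 0.4 to 0.85 m from the base axis. Payload 10.4 kg.
Tool frame: the origin (TCP) lies between the finger pads; the fingertips stand 11 mm ahead of it and the grasp point (between the pads) lies 8 mm behind it (r.tcp_to_tips is the distance from the TCP to the fingertips, in m); z points along the fingers, y is the line along which they close (so a half turn about z gives the same grasp; the last joint's range is limited). The gripper opens to 87 mm and grips with 3 to 60 N. Pads are 19 mm wide; open, the fingers measure 117 mm over their backs; the gripper's body (75 mm by 190 mm) begins 51 mm behind the grasp point.
Start: joints at [1.282, 0.332, -0.065, 1.46, 0.022, 1.35, -0.088], TCP at [0.164, -0.603, 0.234] pointing down, gripper open.
Joint ranges: [-2.6, 2.6], [-0.5, 2.12], [-1.47, 1.34], [0.16, 2.42], [-1.27, 4.41], [0.06, 2.06], [-2.6, 2.6]. Speed limits (rad/s): [2.22, 2.22, 2.79, 2.79, 3.14, 3.14, 3.14].

### API

Orientations are given as a unit quaternion [x, y, z, w].
In Python, from bench import r gives the robot as it stands. The module is installed in compiled form; this text tells all that it offers.
- The arm moves only by the shell command python3 -m crank 'ROWS' [FORCE]. ROWS is JSON, a list of rows, each an object of numbers: "claw": the closure, from -1 (fully open) to 1 (shut); "dx", "dy", "dz": the shift along the tool's x, y, z each as a share of 3 cm, from -1 to 1; "ax", "ay", "az": the turn, a rotation vector about the tool's x, y, z each as a share of 6 degrees, from -1 to 1. A call has 1 to 8 rows; each row shifts and turns the commanded pose from where the row before left it, along the tool's axes as they then stand; what a row does not reach is not made up. A row lasts 1/12 s, in which the tool goes at most 41.7 mm and 7.16 degrees, less where a joint would pass 70% of its speed; a pose out of reach is approached as far as the arm can. A call with a number of a shift or a turn outside -1 to 1 is refused whole. A call with a gripper value outside its range is refused whole. The fingers move at their own pace and stop on an object; FORCE is the grip in N (left out, the last holds). Time passes only in rows, so rows that do not move let the fingers close. It gives the time, the measured TCP pose, the force, the opening and the grip force at its end, in the units of the state.
- r.read_state(): the state, without advancing time (a new reading comes with each control period).
- r.camera(name): name is "scene" or "top"; returns a dict with "color" (420x560x3 uint8, red, green, blue), "mtx" (3x3 intrinsics, pixels), "R" (3x3) and "t" (3): a world point X has camera coordinates R X + t. Camera axes: x right, y down, z forward; pixel columns grow to the right and rows downward; lengths in m; the calibration is good to about 2 mm. A picture is of the moment at which its call begins. There is no depth.
- r.close_job(): hands the job in; it is judged then, once.
The state is a dict: "time": time; "joint_positions": joint angles; "joint_vel": joint speeds; "joint_torque": joint torques, N m; "ee_pos": TCP position; "eef_rot": TCP orientation; "ft_force": force on the tool from outside, world axes, zero at the start; "torque": the same for the moment, N m; "width": finger opening in m; "grip_force": force on a finger pad.
Only numpy, scipy, OpenCV 4.12 (cv2) and the standard library are available. Lean on these libraries where they do the work, as an engineer would, in place of code of your own. Each camera call takes 0.05 s, during which the arm holds its last target. There are 200 camera calls.

### The job

Open the lower, wider spice cupboard on the counter. Its door stands ajar on a safety catch: reach down through the door gap, press the catch plate well down and, while it is down, pull the door towards you until it stands at least 45 degrees open, then let go. Leave the taller cupboard, the kaldero, the cruet and the measuring cup as they are.

Things in the scene. Friction and masses are not known exactly. Their poses are not given: they have to be found in the camera images.
- low_door (a joint): Door of the lower, wider cupboard (white, wooden top 200 mm high, 240 wide, 180 deep): panel 240 wide, 16 thick, 22 to 200 high, hinged on a vertical line at the left front edge seen from the robot, opening towards the robot. Rad: 0 shut, grows opening, limit 1.6. Starts ajar at 0.24-0.27; with the catch up it stops at about 0.28, else swings lightly (1 N at the catch) and stays where left.
- low_catch (a joint): Its catch: white plastic plate, 36 wide along the door, 4 thick, square out from the door's back across the gap; its end has an upturned hook behind a keeper strip under the cupboard top. Moves with the door. Slides straight down on a spring (2 N to start, 5 N at the bottom). In m: 0 up, 0.020 fully down; clears the keeper when 0.010 down; keep it down until the door passes 0.45 rad.
- low_catch_pad (a point): On the catch plate's upper face, on its centre line, 25 mm from the door's back, in the middle of the gap (45 to 52 mm from door back to cupboard front here). 175 mm above the counter, 25 below the tops of door and cupboard; 190 mm along the door from the hinge line, 50 from its free edge. x from the door's back into the cupboard, y along the door to its hinge, z up.
- low_hinge (a point): On the hinge line of the lower cupboard at its top (200 mm high), in the plane of the door's back. Fixed to the cupboard: x into its depth, y to its left side seen from the robot, z up. The shut door runs from here along -y; opening, it turns clockwise seen from above.
- tall_catch_pad (a point): The like catch plate of the taller, narrower cupboard (160 wide, 180 deep, 290 high, door also hinged left and ajar), to be left alone: point on its upper face 25 mm from the door's back, 265 mm above the counter, 110 mm from its hinge line. Axes as on the lower one.
- kaldero: Aluminium pot with a glass lid and black knob, 180 across (214 over the two loop handles), 148 high with knob, standing on the dark hob plate to the left (12 thick). Origin at the centre of its underside. Leave alone.
- cruet: Small glass cruet with a steel twist cap, 56 across, 118 high, standing on the counter to the right. Origin at the centre of its underside. Leave alone.
- cup: Stainless measuring cup, 76 across, 55 high, with a flat handle reaching 112 mm from its centre along its -y, standing on the counter to the right. Origin at the centre of its underside. Leave alone.

How it is judged:
On the way:
1. the lower cupboard's catch is pressed at least 9 mm down while its door is still only ajar (below 0.33 rad) (value of joint low_catch above 0.009 m and value of joint low_door below 0.33 rad), for 0.1 s.
At the end, for the whole second after the job is handed in: The lower cupboard's door stands at least 0.70 rad (40 degrees) open and at rest (below 0.05 rad/s), and its catch is released (less than 4 mm down) (value of joint low_door above 0.7 rad and velocity of joint low_door between -0.05 and 0.05 rad/s and value of joint low_catch below 0.004 m); the robot touches nothing.
It fails at once if the taller cupboard's door or catch is moved more than 12 mm (distance of tall_catch_pad from where it was at the start of the episode above 0.012 m).
It fails at once if the kaldero is moved more than 20 mm (distance of kaldero from where it was at the start of the episode above 0.02 m).
It fails at once if the cruet is moved more than 20 mm (distance of cruet from where it was at the start of the episode above 0.02 m).
It fails at once if the measuring cup is moved more than 20 mm (distance of cup from where it was at the start of the episode above 0.02 m).
It also fails if it takes over 40 s, if anything falls off the work surface, if the arm or the gripper's body presses on something with over 40 N, if the wrist force passes 120 N, or if a joint passes its speed limit or range.

## Working session

There is one attempt and no reset: what is moved stays moved. The work goes in short steps, Python scripts to look and compute and a shell command to move; the robot and the scene stay as the last step left them, time stands still between calls to the robot, and variables do not carry over. Pictures are saved under pics/ and viewed, at most 10 in all, crops included, and the job is handed in when it is done.

```bash
mkdir -p pics; python3 - <<'E'
from bench import r
import cv2,pickle
d={}
for n in("scene","top"):
    c=r.camera(n); d[n]=c; cv2.imwrite(f"pics/{n}.png",c["color"][:,:,::-1])
    print(n,c["mtx"].tolist(),c["R"].tolist(),c["t"].tolist())
pickle.dump(d,open("cam.pkl","wb"))
s=r.read_state();print(s["ee_pos"],s["eef_rot"],s["time"],r.tcp_to_tips,s["width"])
E
```

```text
scene [[525.8299834418684, 0.0, 278.8162977988247], [0.0, 525.8299834418684, 209.95076386243255], [0.0, 0.0, 1.0]] [[-0.6617888047911037, 0.7495982598418287, -0.011748476295466036], [0.6003941154190536, 0.5205478132830466, -0.6070888569693984], [-0.4489571071086133, -0.4088183250887135, -0.7945470993266066]] [0.3267265221719739, -0.21413967097876546, 1.9384340513468867]
top [[483.94460331727174, 0.0, 279.8351266196521], [0.0, 483.94460331727174, 210.50590360004423], [0.0, 0.0, 1.0]] [[-0.017229174044493537, -0.9997045573504484, 0.017145074350628422], [-0.984239346556751, 0.013939222561287446, -0.1762912554947821], [0.17600018253196273, -0.019912209498971326, -0.9841887215679646]] [0.025739052268800553, 0.5409587048270221, 1.621444186974049]
[ 0.16407695 -0.60271515  0.23284487] [ 9.91182686e-01  1.32500814e-01 -1.04103847e-04 -6.38091501e-04] 0.1 0.011 0.08731990540575663
```

View pics/scene.png

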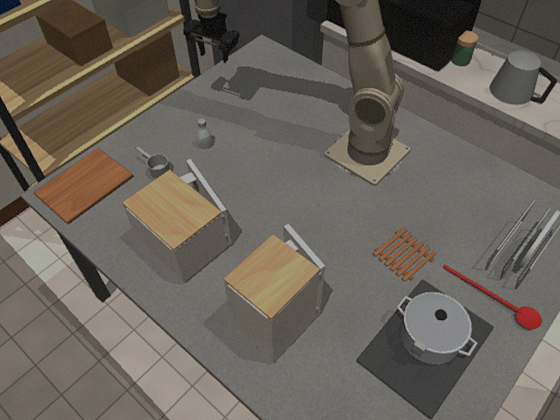

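View pics/top.png

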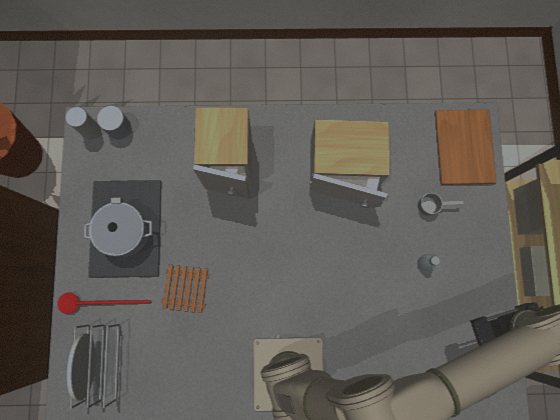

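The lower, wider cupboard is the right one in the top view, at about (352,148), with its door at (315-387, 177-203). The taller one is at (221,135). I'll enlarge the door.

```bash
python3 - <<'E'
import pickle,cv2
d=pickle.load(open("cam.pkl","rb"))
t=d["top"]["color"][110:220,300:400,::-1]; s=d["scene"]["color"][145:285,115:245,::-1]
a=cv2.resize(t,None,fx=5,fy=5,interpolation=cv2.INTER_CUBIC)
cv2.imwrite("pics/t2.png",a)
cv2.imwrite("pics/s2.png",cv2.resize(s,None,fx=4,fy=4,interpolation=cv2.INTER_CUBIC))
E
```

```text
(no output)
```

View pics/t2.png

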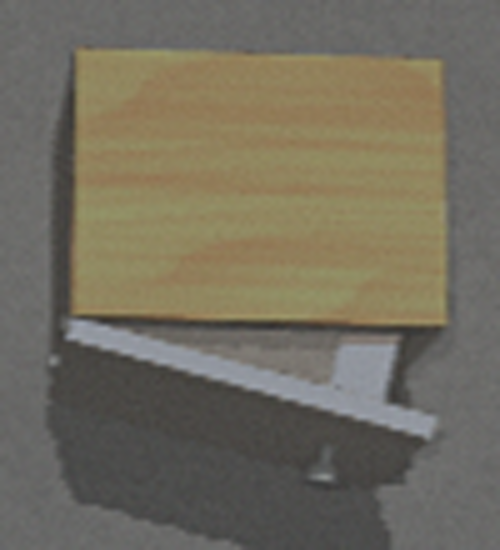

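View pics/s2.png

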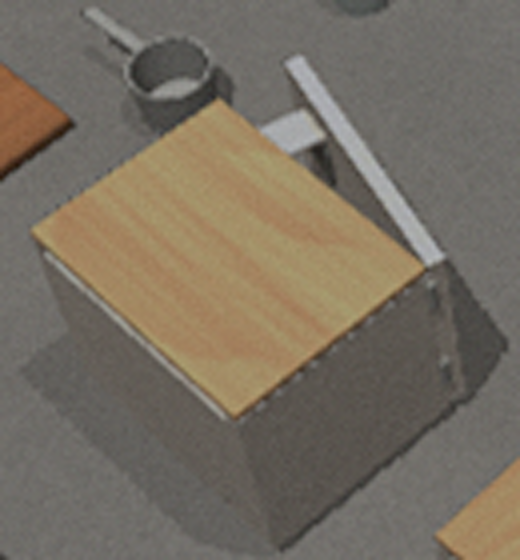

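```bash
cat > h.py <<'E'
import pickle,numpy as np
d=pickle.load(open("cam.pkl","rb"))
def ray(n,uv,z):
    c=d[n];o=-c["R"].T@c["t"];v=c["R"].T@np.linalg.inv(c["mtx"])@[*uv,1]
    return o+v*(z-o[2])/v[2]
T=lambda x,y,z:ray("top",(300+(x+.5)/5-.5,110+(y+.5)/5-.5),z)
S=lambda x,y,z:ray("scene",(115+(x+.5)/4-.5,145+(y+.5)/4-.5),z)
E
python3 - <<'E'
from h import *
np.set_printoptions(precision=4,suppress=True)
P=[("FL",(72,316),(425,268)),("FR",(446,325),(220,98)),("BL",(77,50),(237,415)),("BR",(442,60),(32,232)),("DoorFreeBack",(438,415),(287,62)),("DoorFreeFront",(430,440),(303,57)),("DoorHinge",(70,318),(430,265))]
m={}
for k,a,b in P:
    A,B=T(*a,.2),S(*b,.2);m[k]=(A+B)/2;print(k,A[:2],B[:2])
for p in [(333,388),(385,404),(340,340),(398,336)]:print("plate",T(*p,.175)[:2])
for p in [(300,112),(262,132),(328,132),(280,155)]:print("plateS",S(*p,.175)[:2])
print("w",np.linalg.norm(m["FL"]-m["FR"]),"dep",np.linalg.norm(m["FL"]-m["BL"]))
v=m["FR"]-m["FL"];w=m["DoorFreeBack"]-m["FL"]
a=np.arctan2(v[1],v[0]);b=np.arctan2(w[1],w[0]);print("yaw",a+np.pi/2,"door",a-b,np.linalg.norm(w))
u=w/np.linalg.norm(w);n=np.array([-u[1],u[0],0]);print("pad",m["FL"]+.19*u+.025*n,"u",u,"n",n)
print("knob",T(322,475,.12))
for k,uv in(("cup",(430,204)),("cruet",(433,261))):print(k,ray("top",uv,.05)[:2])
print("tallFR,doorfree",ray("top",(247,163),.29)[:2],ray("top",(246,178),.29)[:2])
E
```

```text
FL [ 0.6343 -0.0904] [ 0.6439 -0.0887]
FR [ 0.6253 -0.3287] [ 0.6314 -0.3267]
BL [ 0.8119 -0.0989] [ 0.8189 -0.0961]
BR [ 0.8026 -0.3362] [ 0.8106 -0.3318]
DoorFreeBack [ 0.5668 -0.3203] [ 0.5717 -0.3154]
DoorFreeFront [ 0.5507 -0.3143] [ 0.5598 -0.3098]
DoorHinge [ 0.633  -0.0891] [ 0.6396 -0.0879]
plate [ 0.5908 -0.2596]
plate [ 0.5799 -0.2927]
plate [ 0.6226 -0.2657]
plate [ 0.6247 -0.3035]
plateS [ 0.588  -0.2881]
plateS [ 0.6216 -0.2953]
plateS [ 0.5878 -0.2562]
plateS [ 0.6283 -0.2671]
w 0.23842713069255073 dep 0.1765059953857629
yaw -0.0449239358075153 door 0.25191945242971503 0.23876981622710922
pad [ 0.6074 -0.2785  0.2   ] u [-0.2925 -0.9563  0.    ] n [ 0.9563 -0.2925  0.    ]
knob [ 0.5443 -0.2607  0.12  ]
cup [ 0.5565 -0.5045]
cruet [ 0.3591 -0.5005]
tallFR,doorfree [0.6437 0.1178] [0.5976 0.121 ]
```

Both cameras agree within about 7 mm, and the sizes match: 238 by 177 mm, door at 0.25 rad. I put the pad at (0.607, -0.279, 0.175). Next I close the gripper, rise and turn tool x onto the door normal.

```bash
cat > w.py <<'E'
import sys,numpy as np
from scipy.spatial.transform import Rotation as R
from bench import r
H=np.array([.638,-.0895]);Y=-.045
def to(th,z,off=.025,along=.19):
    "tool target beside the pad for door angle th; prints shift (in 3cm, current tool axes) and turn (in 6deg)"
    a=Y-th;n=np.array([np.cos(a),np.sin(a)]);u=np.array([n[1],-n[0]])
    p=np.r_[H+along*u+off*n,z]
    s=r.read_state();q=R.from_quat(s["eef_rot"])
    T=R.from_matrix(np.c_[np.r_[n,0],np.r_[u,0],[0,0,-1]])
    print("t",round(s["time"],2),"pos",s["ee_pos"].round(4),"F",np.round(s["ft_force"],1),"target",p.round(4))
    print("shift",(q.inv().apply(p-s["ee_pos"])/.03).round(2),"turn",np.degrees((q.inv()*T).as_rotvec()/6).round(2))
to(*map(float,sys.argv[1:]))
E
python3 -m crank '[{"claw":1,"dz":-0.4,"az":0.9},{"claw":1,"dz":-0.4,"az":0.9},{"claw":1,"dz":-0.4,"az":0.9},{"claw":1,"dz":-0.4,"az":0.9},{"claw":1,"dz":-0.4,"az":0.9},{"claw":1,"dz":-0.4,"az":0.9},{"claw":1}]' 10; python3 w.py .252 .30
```

```text
t 0.1 pos [ 0.1641 -0.6027  0.2328] F [-0.1 -0.4 -0.4] target [ 0.6063 -0.2785  0.3   ]
shift [17.06 -6.56 -2.23] turn [-0.01  0.    5.37]invalid input at $[0]: expected keys claw, dx, dy, dz, ax, ay, az
```

```bash
python3 -m crank '[{"claw":1,"dx":0,"dy":0,"dz":-0.4,"ax":0,"ay":0,"az":0.9},{"claw":1,"dx":0,"dy":0,"dz":-0.4,"ax":0,"ay":0,"az":0.9},{"claw":1,"dx":0,"dy":0,"dz":-0.4,"ax":0,"ay":0,"az":0.9},{"claw":1,"dx":0,"dy":0,"dz":-0.4,"ax":0,"ay":0,"az":0.9},{"claw":1,"dx":0,"dy":0,"dz":-0.4,"ax":0,"ay":0,"az":0.9},{"claw":1,"dx":0,"dy":0,"dz":-0.4,"ax":0,"ay":0,"az":0.9},{"claw":1,"dx":0,"dy":0,"dz":0,"ax":0,"ay":0,"az":0},{"claw":1,"dx":0,"dy":0,"dz":0,"ax":0,"ay":0,"az":0}]' 10; python3 w.py .252 .30
```

```text
time: 0.77
ee_pos: [0.1643, -0.6032, 0.3055]
eef_rot: [0.989, -0.148, 0.0, 0.0]
ft_force: [0.2, -0.5, -0.8]
width: 0.0415
grip_force: 0.0
t 0.77 pos [ 0.1643 -0.6032  0.3055] F [ 0.2 -0.5 -0.8] target [ 0.6063 -0.2785  0.3   ]
shift [ 10.93 -14.66   0.18] turn [ 0. -0.  0.]
```

```bash
python3 -m crank '[{"claw":1,"dx":0.68,"dy":-0.92,"dz":0,"ax":0,"ay":0,"az":0},{"claw":1,"dx":0.68,"dy":-0.92,"dz":0,"ax":0,"ay":0,"az":0},{"claw":1,"dx":0.68,"dy":-0.92,"dz":0,"ax":0,"ay":0,"az":0},{"claw":1,"dx":0.68,"dy":-0.92,"dz":0,"ax":0,"ay":0,"az":0},{"claw":1,"dx":0.68,"dy":-0.92,"dz":0,"ax":0,"ay":0,"az":0},{"claw":1,"dx":0.68,"dy":-0.92,"dz":0,"ax":0,"ay":0,"az":0},{"claw":1,"dx":0.68,"dy":-0.92,"dz":0,"ax":0,"ay":0,"az":0},{"claw":1,"dx":0.68,"dy":-0.92,"dz":0,"ax":0,"ay":0,"az":0}]' ; python3 -m crank '[{"claw":1,"dx":0.68,"dy":-0.92,"dz":0,"ax":0,"ay":0,"az":0},{"claw":1,"dx":0.68,"dy":-0.92,"dz":0,"ax":0,"ay":0,"az":0},{"claw":1,"dx":0.68,"dy":-0.92,"dz":0,"ax":0,"ay":0,"az":0},{"claw":1,"dx":0.68,"dy":-0.92,"dz":0,"ax":0,"ay":0,"az":0},{"claw":1,"dx":0.68,"dy":-0.92,"dz":0,"ax":0,"ay":0,"az":0},{"claw":1,"dx":0.68,"dy":-0.92,"dz":0,"ax":0,"ay":0,"az":0},{"claw":1,"dx":0.68,"dy":-0.92,"dz":0,"ax":0,"ay":0,"az":0},{"claw":1,"dx":0,"dy":0,"dz":0,"ax":0,"ay":0,"az":0}]'; python3 w.py .252 .20
```

```text
time: 1.43
ee_pos: [0.3862, -0.4388, 0.3043]
eef_rot: [0.989, -0.147, -0.001, -0.0]
ft_force: [0.7, 0.1, 0.5]
width: 0.0006
grip_force: 0.0
time: 2.1
ee_pos: [0.5834, -0.2905, 0.3031]
eef_rot: [0.99, -0.143, -0.001, -0.002]
ft_force: [1.0, 1.0, -0.1]
width: 0.0006
grip_force: 0.0
t 2.1 pos [ 0.5834 -0.2905  0.3031] F [ 1.   1.  -0.1] target [ 0.6063 -0.2785  0.2   ]
shift [ 0.63 -0.58  3.44] turn [-0.05  0.02  0.1 ]
```

```bash
python3 -m crank '[{"claw":1,"dx":0.32,"dy":-0.29,"dz":0.6,"ax":0,"ay":0,"az":0.1},{"claw":1,"dx":0.31,"dy":-0.29,"dz":0.6,"ax":0,"ay":0,"az":0},{"claw":1,"dx":0,"dy":0,"dz":0.6,"ax":0,"ay":0,"az":0},{"claw":1,"dx":0,"dy":0,"dz":0.6,"ax":0,"ay":0,"az":0},{"claw":1,"dx":0,"dy":0,"dz":0,"ax":0,"ay":0,"az":0},{"claw":1,"dx":0,"dy":0,"dz":0,"ax":0,"ay":0,"az":0}]'; python3 w.py .252 .20
python3 - <<'E'
from bench import r
import cv2
a=r.camera("scene")["color"][110:270,100:310,::-1]
cv2.imwrite("pics/s3.png",cv2.resize(a,None,fx=3.6,fy=3.6,interpolation=cv2.INTER_CUBIC))
E
```

```text
time: 2.6
ee_pos: [0.6012, -0.2868, 0.232]
eef_rot: [0.988, -0.153, -0.002, -0.0]
ft_force: [1.0, 1.1, 1.1]
width: 0.0005
grip_force: 0.0
t 2.6 pos [ 0.6012 -0.2868  0.232 ] F [1.  1.1 1.1] target [ 0.6063 -0.2785  0.2   ]
shift [ 0.08 -0.31  1.07] turn [-0.    0.03 -0.11]
```

View pics/s3.png

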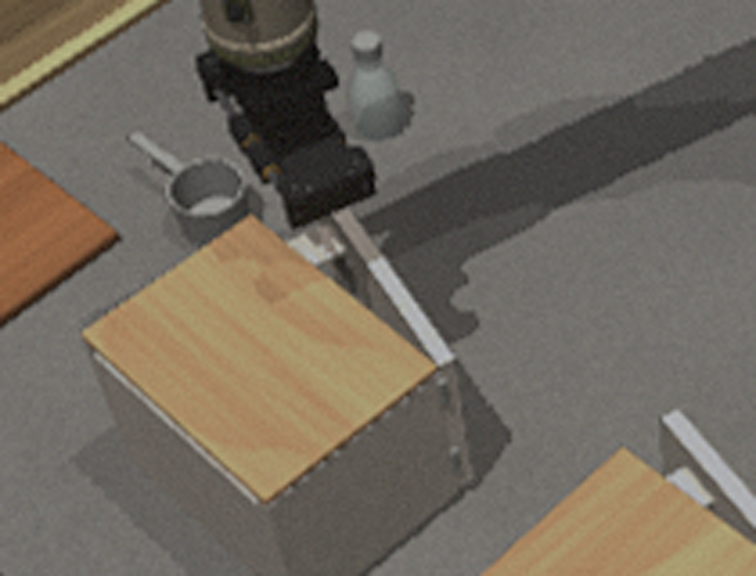

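The gripper's black body (about (330,185)) hangs above the door gap, and the plate is just visible at (318,250). The fingertips are hidden, so I correct the remaining offset and go down feeling the force.

```bash
python3 -m crank '[{"claw":1,"dx":0.08,"dy":-0.3,"dz":0,"ax":0,"ay":0,"az":-0.1},{"claw":1,"dx":0,"dy":0,"dz":0.3,"ax":0,"ay":0,"az":0},{"claw":1,"dx":0,"dy":0,"dz":0.3,"ax":0,"ay":0,"az":0},{"claw":1,"dx":0,"dy":0,"dz":0.3,"ax":0,"ay":0,"az":0},{"claw":1,"dx":0,"dy":0,"dz":0.3,"ax":0,"ay":0,"az":0},{"claw":1,"dx":0,"dy":0,"dz":0,"ax":0,"ay":0,"az":0},{"claw":1,"dx":0,"dy":0,"dz":0,"ax":0,"ay":0,"az":0}]'; python3 w.py .252 .17
```

```text
time: 3.23
ee_pos: [0.6065, -0.2791, 0.1966]
eef_rot: [0.989, -0.149, -0.001, -0.0]
ft_force: [0.2, -0.1, 0.8]
width: 0.0003
grip_force: 0.0
t 3.23 pos [ 0.6065 -0.2791  0.1966] F [ 0.2 -0.1  0.8] target [ 0.6063 -0.2785  0.17  ]
shift [-0.01 -0.02  0.89] turn [-0.    0.01 -0.03]
```

Inside the gap with no contact. Now I press.

```bash
python3 -m crank '[{"claw":1,"dx":0,"dy":0,"dz":0.15,"ax":0,"ay":0,"az":0},{"claw":1,"dx":0,"dy":0,"dz":0.15,"ax":0,"ay":0,"az":0},{"claw":1,"dx":0,"dy":0,"dz":0,"ax":0,"ay":0,"az":0}]';python3 -m crank '[{"claw":1,"dx":0,"dy":0,"dz":0.15,"ax":0,"ay":0,"az":0},{"claw":1,"dx":0,"dy":0,"dz":0.15,"ax":0,"ay":0,"az":0},{"claw":1,"dx":0,"dy":0,"dz":0.15,"ax":0,"ay":0,"az":0},{"claw":1,"dx":0,"dy":0,"dz":0.15,"ax":0,"ay":0,"az":0},{"claw":1,"dx":0,"dy":0,"dz":0,"ax":0,"ay":0,"az":0},{"claw":1,"dx":0,"dy":0,"dz":0,"ax":0,"ay":0,"az":0}]'; python3 w.py .252 .17
```

```text
time: 3.48
ee_pos: [0.6068, -0.279, 0.1877]
eef_rot: [0.989, -0.149, -0.0, -0.0]
ft_force: [0.1, 0.1, 0.6]
width: 0.0007
grip_force: 0.0
time: 3.98
ee_pos: [0.607, -0.2792, 0.1706]
eef_rot: [0.989, -0.149, 0.0, 0.0]
ft_force: [-1.4, -0.6, 4.9]
width: 0.0003
grip_force: 2.2
t 3.98 pos [ 0.607  -0.2792  0.1706] F [-1.4 -0.6  4.9] target [ 0.6063 -0.2785  0.17  ]
shift [-0.03 -0.01  0.02] turn [ 0.   -0.   -0.03]
```

The catch is down about 15 mm at 4.9 N. Now I swing about the hinge, 3 degrees per row, after first taking up the gap to the door's back.

```bash
python3 -m crank '[{"claw":1,"dx":-0.2,"dy":0,"dz":0.03,"ax":0,"ay":0,"az":0},{"claw":1,"dx":-0.2,"dy":0.03,"dz":0,"ax":0,"ay":0,"az":0.25},{"claw":1,"dx":-0.33,"dy":0.03,"dz":0,"ax":0,"ay":0,"az":0.5},{"claw":1,"dx":-0.33,"dy":0.03,"dz":0,"ax":0,"ay":0,"az":0.5},{"claw":1,"dx":-0.33,"dy":0.03,"dz":0,"ax":0,"ay":0,"az":0.5},{"claw":1,"dx":0,"dy":0,"dz":0,"ax":0,"ay":0,"az":0}]';python3 w.py .43 .168 .015
```

```text
time: 4.48
ee_pos: [0.5654, -0.2669, 0.1702]
eef_rot: [0.971, -0.241, -0.0, -0.0]
ft_force: [-0.0, 1.6, 4.4]
width: 0.0007
grip_force: 2.2
t 4.48 pos [ 0.5654 -0.2669  0.1702] F [-0.   1.6  4.4] target [ 0.5644 -0.2653  0.168 ]
shift [-0.05 -0.03  0.07] turn [-0.    0.   -0.11]
```

```bash
python3 -m crank '[{"claw":1,"dx":-0.35,"dy":0.01,"dz":0.03,"ax":0,"ay":0,"az":0.45},{"claw":1,"dx":-0.33,"dy":0.01,"dz":0,"ax":0,"ay":0,"az":0.5},{"claw":1,"dx":-0.33,"dy":0.01,"dz":0,"ax":0,"ay":0,"az":0.5},{"claw":1,"dx":-0.33,"dy":0.01,"dz":0,"ax":0,"ay":0,"az":0.5},{"claw":1,"dx":-0.33,"dy":0.01,"dz":0,"ax":0,"ay":0,"az":0.5},{"claw":1,"dx":-0.33,"dy":0.01,"dz":0,"ax":0,"ay":0,"az":0.5},{"claw":1,"dx":-0.33,"dy":0.01,"dz":0,"ax":0,"ay":0,"az":0.5},{"claw":1,"dx":0,"dy":0,"dz":0,"ax":0,"ay":0,"az":0}]';python3 w.py .8 .168 .015
python3 - <<'E'
from bench import r
import cv2
a=r.camera("scene")["color"][90:250,100:310,::-1]
cv2.imwrite("pics/s4.png",cv2.resize(a,None,fx=3.6,fy=3.6,interpolation=cv2.INTER_CUBIC))
E
```

```text
time: 5.15
ee_pos: [0.5082, -0.2282, 0.169]
eef_rot: [0.912, -0.411, -0.0, 0.001]
ft_force: [-2.4, -1.4, 4.4]
width: 0.0006
grip_force: 2.3
t 5.15 pos [ 0.5082 -0.2282  0.169 ] F [-2.4 -1.4  4.4] target [ 0.5058 -0.2268  0.168 ]
shift [-0.09  0.03  0.03] turn [ 0.01  0.   -0.01]
```

View pics/s4.png

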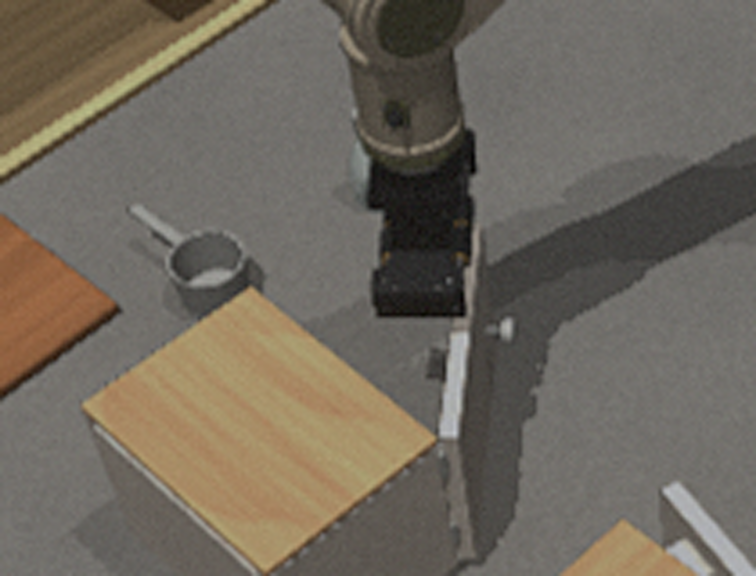

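The door is wide open with the fingers behind it at (450,330), and the cup, cruet and taller cupboard look undisturbed. I swing a little further, stop, and lift out.

```bash
python3 -m crank '[{"claw":1,"dx":-0.33,"dy":0.01,"dz":0,"ax":0,"ay":0,"az":0.5},{"claw":1,"dx":-0.33,"dy":0.01,"dz":0,"ax":0,"ay":0,"az":0.5},{"claw":1,"dx":-0.2,"dy":0.01,"dz":0,"ax":0,"ay":0,"az":0.3},{"claw":1,"dx":-0.1,"dy":0,"dz":0,"ax":0,"ay":0,"az":0.15},{"claw":1,"dx":0,"dy":0,"dz":0,"ax":0,"ay":0,"az":0},{"claw":1,"dx":0,"dy":0,"dz":0,"ax":0,"ay":0,"az":0}]';python3 w.py .95 .168 .015
python3 -m crank '[{"claw":1,"dx":0,"dy":0,"dz":-0.2,"ax":0,"ay":0,"az":0},{"claw":1,"dx":0,"dy":0,"dz":-0.2,"ax":0,"ay":0,"az":0},{"claw":1,"dx":0,"dy":0,"dz":-0.2,"ax":0,"ay":0,"az":0},{"claw":1,"dx":0.15,"dy":0,"dz":-0.2,"ax":0,"ay":0,"az":0},{"claw":1,"dx":0.05,"dy":0,"dz":-0.4,"ax":0,"ay":0,"az":0},{"claw":1,"dx":0,"dy":0,"dz":-0.6,"ax":0,"ay":0,"az":0},{"claw":1,"dx":0,"dy":0,"dz":-0.8,"ax":0,"ay":0,"az":0},{"claw":1,"dx":0,"dy":0,"dz":-0.8,"ax":0,"ay":0,"az":0}]'
python3 -m crank '[{"claw":1,"dx":0,"dy":0,"dz":-0.8,"ax":0,"ay":0,"az":0},{"claw":1,"dx":0,"dy":0,"dz":-0.8,"ax":0,"ay":0,"az":0},{"claw":1,"dx":0,"dy":0,"dz":0,"ax":0,"ay":0,"az":0},{"claw":1,"dx":0,"dy":0,"dz":0,"ax":0,"ay":0,"az":0},{"claw":1,"dx":0,"dy":0,"dz":0,"ax":0,"ay":0,"az":0},{"claw":1,"dx":0,"dy":0,"dz":0,"ax":0,"ay":0,"az":0}]'
python3 - <<'E'
from bench import r
import cv2
a=r.camera("scene")["color"][90:250,100:310,::-1]
cv2.imwrite("pics/s5.png",cv2.resize(a,None,fx=3.6,fy=3.6,interpolation=cv2.INTER_CUBIC))
E
```

```text
time: 5.7
ee_pos: [0.491, -0.2069, 0.1687]
eef_rot: [0.879, -0.477, -0.0, 0.0]
ft_force: [-1.1, -1.5, 5.6]
width: 0.0005
grip_force: 2.3
t 5.7 pos [ 0.491  -0.2069  0.1687] F [-1.1 -1.5  5.6] target [ 0.4868 -0.2055  0.168 ]
shift [-0.11  0.09  0.02] turn [0.   0.   0.01]
time: 6.37
ee_pos: [0.4941, -0.2115, 0.2722]
eef_rot: [0.879, -0.478, -0.0, -0.0]
ft_force: [-0.1, -0.2, 0.6]
width: 0.0012
grip_force: 0.0
time: 6.87
ee_pos: [0.4938, -0.2114, 0.3179]
eef_rot: [0.879, -0.478, -0.001, 0.0]
ft_force: [-0.8, -0.0, -0.1]
width: 0.0002
grip_force: 0.0
```

View pics/s5.png

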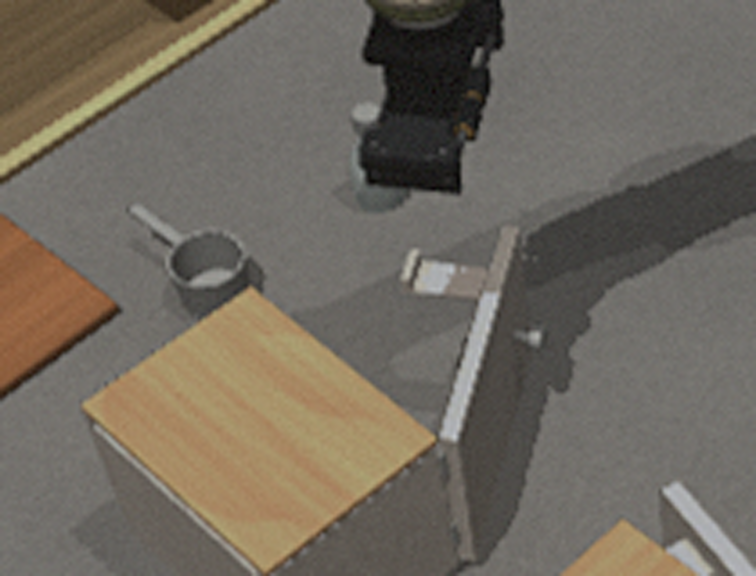

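The door stands about 0.95 rad open, with its free edge at (510,228) and the catch up at (440,275). The gripper is clear above it and the cup and cruet are in place.

```bash
python3 -c "
from bench import r
print(r.close_job())"
```

```text
the job is handed in; nothing more can be done
None
```

I pressed the lower cupboard's catch down about 15 mm, swung its door to about 0.95 rad (54 degrees) and let go clear of it; nothing else appeared to move, and I handed the job in at about 7 s (no verdict was returned).

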